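# Kit the parts of one press job into the fitted tray

## Task

Make up the kit for the next press job: put the transformer, the square nest block, the large capacitor and the small capacitor into the fitted tray, each standing upright on the floor of the pocket that is cut for it. The battery cell and the oblong white block are not part of this job: leave them where they are.

Things in the scene. Friction and masses are not known exactly. Their poses are not given: they have to be found in the camera images.
- transformer_center (a point): Small transformer, black core round a yellow winding, 30 mm (x) by 40 mm (y) by 28 mm tall, about 40 g. The point is its centre, 14 mm above its underside; z up. Between 8 and 23 mm up its two x faces stand 28 mm apart and are 28 mm long: good to grip across x.
- square_block_center (a point): Square nest block, a low cream block 30 x 30 mm and 12 mm tall with a dark slot and two dark holes in its top, about 28 g. The point is its centre, 6 mm above its underside; z up.
- large_capacitor_center (a point): The large capacitor, a dark round can with a pale stripe, 25 mm across and 40 mm tall, standing, about 20 g. The point is its centre, 20 mm above its underside; z along its height.
- small_capacitor_center (a point): The small capacitor, a dark round can with a pale stripe, 18 mm across and 32 mm tall, standing, about 20 g. The point is its centre, 16 mm above its underside; z along its height.
- cell_center (a point): Battery cell, a look-alike of the capacitors that stays: slim, 14 mm across and 50 mm tall, black with a copper-coloured top part, standing. The point is its centre, 25 mm above its underside. (A tall fixed gantry post, 40 x 80 mm, stands 0.4 m straight ahead of the robot base, 65 mm to the right; all the work lies to its left.)
- oblong_block_center (a point): Oblong white block, a look-alike of the square block that stays: 30 mm (x) by 42 mm (y) by 18 mm tall, dark slot and holes in its top. The point is its centre, 9 mm above its underside.
- pocket_transformer_floor (a point): Grey foam insert 62 x 70 mm (x by y), its top 25 mm above the bench, in one of the four bays of the fixed black kit tray (inserts change bays). In its middle: the oblong pocket, 46 mm (x) by 58 mm (y), 11 mm deep, for the transformer, whose x goes along this x. The point is the centre of the pocket's floor; x and y run along the insert's edges.
- pocket_block_floor (a point): Grey foam insert 62 x 70 mm (x by y), its top 25 mm above the bench, in one of the four bays of the fixed black kit tray (inserts change bays). In its middle: the square pocket, 46 x 46 mm and only 4 mm deep, for the square nest block, laid square to it. The point is the centre of the pocket's floor; x and y run along the insert's edges.
- pocket_large_floor (a point): Grey foam insert 62 x 70 mm (x by y), its top 25 mm above the bench, in one of the four bays of the fixed black kit tray (inserts change bays). In its middle: the wide round pocket, 42 mm across, 16 mm deep, for the large capacitor. The point is the centre of the pocket's floor; x and y run along the insert's edges.
- pocket_small_floor (a point): Grey foam insert 62 x 70 mm (x by y), its top 25 mm above the bench, in one of the four bays of the fixed black kit tray (inserts change bays). In its middle: the narrow round pocket, 34 mm across, 12 mm deep, for the small capacitor. Bays are two by two, centres 68 mm apart in x, 76 mm in y. The point is the centre of the pocket's floor; x and y run along the insert's edges.
Not all that is in view belongs to the job. What is shaped like the part that bears square_block_center but orange or yellow is not meant.

How it is judged:
By the outcome, as a careful person would: the job done as asked, in the order asked, and still so for the second after the job is handed in, with the robot touching nothing.
It also fails if it takes over 88 s, if anything falls off the work surface, if the arm or the gripper's body presses on something with over 40 N, if the wrist force passes 120 N, or if a joint passes its speed limit or range.

## Robot

A 6-joint arm with a two-finger parallel gripper is mounted at the origin on the work surface; the furniture and walls round the work are solid. World frame = base frame: x ahead of the robot, y to its left, z up, the work surface at z = 0. Lengths are in m, angles in rad, forces in N, time in s.
With the tool pointing down it reaches from about 0.25 to 0.775 m from the base axis. Payload 4 kg.
Tool frame: the origin (TCP) lies at the very end of the fingers, on their centre line; the grasp point (between the pads) lies 19 mm behind it (robot.pinch_z is the distance from the TCP to the grasp point, in m); z points along the fingers, y is the line along which they close (so a half turn about z gives the same grasp; the last joint's range is limited). The gripper opens to 94 mm and grips with 3 to 60 N. Pads are 16 mm wide; open, the fingers measure 119 mm over their backs; the gripper's body (75 mm by 177 mm) begins 78 mm behind the grasp point.
Start: joints at [-1.374, 0.087, 1.371, -0, 1.684, -0.103], TCP at [0.162, -0.525, 0.206] pointing down, gripper open.
Joint ranges: [-3.1, 3.1], [-0.76, 2.03], [0.27, 2.55], [-1.08, 4.22], [0.17, 2.65], [-2.57, 2.57]. Speed limits (rad/s): [2.79, 2.79, 3.14, 3.14, 3.14, 3.14].

## Interface

Orientations are given as [roll, pitch, yaw] about the fixed x, y, z axes, in that order (R = Rz(yaw) Ry(pitch) Rx(roll)).
In Python, from bench import robot gives the robot as it stands.
- The arm moves only by the tool arm_command, never from a script. Its argument "targets" is one flat list of numbers, 7 for each row, row after row: the turn, a rotation vector about the tool's x, y, z in degrees, then the shift along the tool's x, y, z in mm, then the closure, from -1 (fully open) to 1 (shut). In form: [ax, ay, az, x, y, z, hand, ax, ay, az, x, y, z, hand, ...]. A call has 1 to 20 rows; each row is the pose to reach, as a shift and turn from the pose commanded when the call began, along the tool's axes at that moment; what a row does not reach only later rows make up. A row lasts 1/10 s, in which the tool goes at most 50 mm and 8.59 degrees, less where a joint would pass 70% of its speed; a pose out of reach is approached as far as the arm can. A call with a gripper value outside its range is refused whole. The fingers move at their own pace and stop on an object; the grip force is fixed at half the most. Time passes only in rows, so rows that repeat a pose let the fingers close. It gives the time, the measured TCP pose, the force, the opening and the grip force at its end, in the units of the state.
- robot.get_obs(): the state, without advancing time (a new reading comes with each control period).
- robot.snapshot(name): name is "scene" or "top" or "wrist"; returns a dict with "color" (420x560x3 uint8, red, green, blue), "range_z" (420x560 float32, m along the optical axis (not along the pixel's ray), 0 where there is no reading), "fx", "fy", "cx", "cy" (pixels), "dist_coeffs" ([k1, k2, p1, p2, k3] as OpenCV has them; the pictures are not rectified), "T" (4x4, takes a point from camera to world coordinates); the wrist camera has in their place "T_tool_cam" (4x4, takes a point from camera to tool coordinates, whose origin is the TCP and whose axes are the flange's). Camera axes: x right, y down, z forward; pixel columns grow to the right and rows downward; lengths in m; the calibration is good to about 2 mm. A picture is of the moment at which its call begins: read the wrist's pose just before it.
- robot.close_job(): hands the job in; it is judged then, once.
The state is a dict: "time": time; "joint_positions": joint angles; "qvel": joint speeds; "joint_torque": joint torques, N m; "tool_pos": TCP position; "ee_rot": TCP orientation; "wrist_force": force on the tool from outside, world axes, zero at the start; "wrist_torque": the same for the moment, N m; "width": finger opening in m; "finger_force": force on a finger pad.
Only numpy, scipy, OpenCV 4.12 (cv2) and the standard library are available. Lean on these libraries where they do the work, as an engineer would, in place of code of your own. Each camera call takes 0.05 s, during which the arm holds its last target. There are 200 camera calls.

## Working session

There is one attempt and no reset: what is moved stays moved. The work goes in short steps, Python scripts to look and compute and a tool call to move; the robot and the scene stay as the last step left them, time stands still between calls to the robot, and variables do not carry over. Pictures are saved under pics/ and viewed, at most 14 in all, crops included, and the job is handed in when it is done.

Besides the shell and the picture viewer there is one more tool, called after ">>>" as name(argument=value, ...), one argument or row to a line, values as JSON. arm_command: Moves the arm, as the interface text tells. Its arguments: {"type":"object","properties":{"targets":{"type":"array"}},"required":["targets"]}

```bash
mkdir -p pics; cat > h.py <<'E'
import numpy as np, cv2, pickle
from bench import robot
def snap(n,f):
    o=robot.get_obs(); s=robot.snapshot(n); s['obs']={k:o[k] for k in('tool_pos','ee_rot','time')}
    pickle.dump(s,open(f'pics/{f}.pkl','wb')); cv2.imwrite(f'pics/{f}.png',s['color'][:,:,::-1]); return s
def load(f): return pickle.load(open(f'pics/{f}.pkl','rb'))
def ray(s,u,v):
    K=np.array([[s['fx'],0,s['cx']],[0,s['fy'],s['cy']],[0,0,1]])
    p=cv2.undistortPoints(np.array([[[u,v]]],float),K,np.array(s['dist_coeffs'],float))[0,0]
    return np.array([p[0],p[1],1])
def onplane(s,u,v,z):
    d=s['T'][:3,:3]@ray(s,u,v); o=s['T'][:3,3]; return o+d*(z-o[2])/d[2]
def bydepth(s,u,v):
    r=s['range_z'][v-1:v+2,u-1:u+2]; r=np.median(r[r>0]) if (r>0).any() else np.nan
    return (s['T']@np.append(ray(s,u,v)*r,1))[:3]
E
python3 - <<'E'
from h import *
a=snap('top','top0'); b=snap('scene','sc0')
print(a['T'],a['fx'],b['T'][:3,3],robot.get_obs()); print(robot.pinch_z)
E
```

```text
[[ 0.01371483 -0.99739994  0.07074788  0.47311267]
 [-0.99930579 -0.01122116  0.03552505  0.21583744]
 [-0.03463881 -0.07118598 -0.99686143  0.99368154]
 [ 0.          0.          0.          1.        ]] 433.0440537693017 [0.22034512 0.75796176 0.63962477] {'time': 0.1, 'joint_positions': array([-1.37407675e+00,  8.79153910e-02,  1.37204067e+00, -4.88321676e-06,
        1.68356114e+00, -1.03108247e-01]), 'qvel': array([-0.00051975,  0.00024414, -0.00314959, -0.00111832,  0.00112129,
        0.0013035 ]), 'joint_torque': array([ 2.18428489e-03, -3.41251981e+01, -3.03301406e+01,  7.20711937e-02,
        3.04222573e-02, -9.98614610e-05]), 'tool_pos': array([ 0.16234536, -0.52501515,  0.20443413]), 'ee_rot': array([-3.13967783e+00, -1.93257375e-04,  2.99827092e-01]), 'wrist_force': array([-0.4124247 ,  0.36491389,  0.02578822]), 'wrist_torque': array([ 0.00473614, -0.02790614, -0.00790557]), 'finger_force': 0.0, 'width': 0.09397684233577544}
0.0188
```

View pics/top0.png

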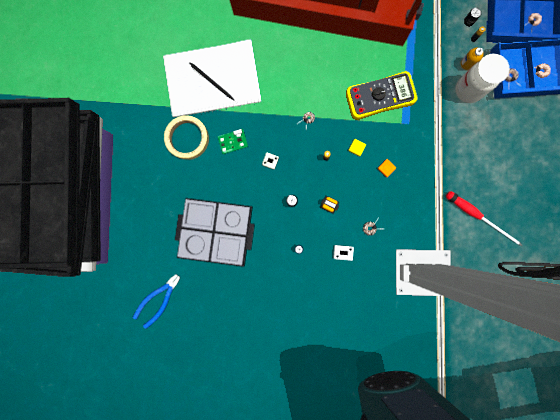

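View pics/sc0.png

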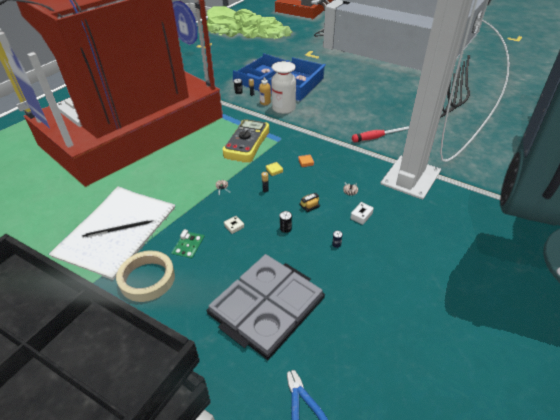

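Top view: square cream block (271,160) and oblong white block (344,253), with orange/yellow decoys at (387,168) and (357,147). The large can is at (291,200), the small can at (298,249) and the copper-topped cell at (327,155). The transformer is at (329,204) and the tray at (215,232). I'll confirm these in enlarged crops.

```bash
python3 - <<'E'
from h import *
a=load('top0')['color'][:,:,::-1]
cv2.imwrite('pics/c1.png',cv2.resize(a[130:270,250:400],None,fx=4,fy=4,interpolation=cv2.INTER_CUBIC)) # 600x560
cv2.imwrite('pics/c2.png',cv2.resize(a[190:275,170:260],None,fx=6,fy=6,interpolation=cv2.INTER_CUBIC))
E
```

```text
(no output)
```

View pics/c1.png

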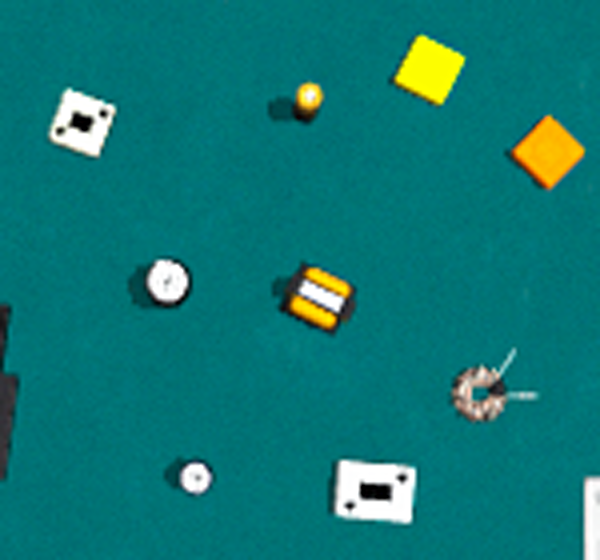

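View pics/c2.png

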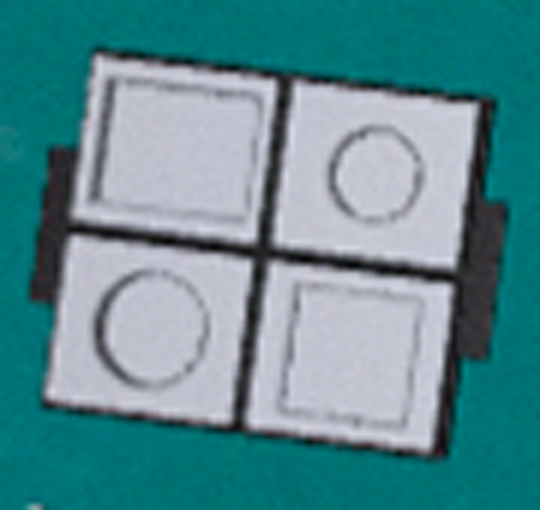

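The crops confirm the identities: square cream block (equal sides, crop 82,122) against the oblong one (375,491). The large can is (168,281), the small can (196,477) and the copper-topped cell (308,97), which stays. The tray pockets are oblong upper-left, narrow round upper-right, wide round lower-left and square lower-right.

```bash
cat > m.py <<'E'
from h import *
s=load('top0')
c1=lambda x,y:(x/4-.375+250,y/4-.375+130)
c2=lambda x,y:(x/6-.42+170,y/6-.42+190)
def P(c,pts,z): return np.array([onplane(s,*c(*p),z) for p in pts])[:,:2]
def D(c,p): u,v=c(*p); return bydepth(s,int(round(u)),int(round(v))).round(4)
def rect(n,q):
    e=[q[(i+1)%4]-q[i] for i in range(4)]
    print(n,q.mean(0).round(4),'sides',[round(np.hypot(*x),4) for x in e],'ang',[round(np.degrees(np.arctan2(x[1],x[0])),1) for x in e])
rect('block',P(c1,[(69,90),(115,105),(99,156),(49,138)],.012)); print(D(c1,(82,140)))
for n,p,z in(('large',(168,281),.04),('small',(196,477),.032),('cell',(309,96),.05)): print(n,P(c1,[p],z),D(c1,p))
rect('transf',P(c1,[(305,263),(356,286),(335,333),(284,308)],.025)); print(D(c1,(320,296)))
rect('white strip',P(c1,[(303,277),(346,298),(340,313),(296,293)],.028))
rect('oblong',P(c1,[(337,461),(415,468),(411,523),(336,517)],.018))
rect('tray',P(c2,[(97,55),(490,98),(440,455),(45,402)],.025)); print(D(c2,(180,75)),D(c2,(180,150)),D(c2,(375,175)),D(c2,(150,330)),D(c2,(350,350)))
for n,p,z in(('wide',(154,329),.025),('narrow',(376,174),.025),('oblongp',(181,148),.025),('squarep',(350,354),.025)): print(n,P(c2,[p],z))
print('post',D(lambda x,y:(x,y),(440,255)),onplane(s,397,250,0),onplane(s,397,295,0),onplane(s,450,250,0))
E
python3 m.py
```

```text
block [0.6498 0.2797] sides [np.float64(0.0279), np.float64(0.0308), np.float64(0.0306), np.float64(0.03)] ang [np.float64(-107.8), np.float64(163.5), np.float64(70.6), np.float64(-21.6)]
[0.6388 0.2804 0.0115]
large [[0.55655069 0.2294562 ]] [0.5564 0.2286 0.0383]
small [[0.44877579 0.21278963]] [0.4485 0.212  0.0334]
cell [[0.65844348 0.15316188]] [0.6579 0.1528 0.0485]
transf [0.5495 0.1446] sides [np.float64(0.0312), np.float64(0.0289), np.float64(0.0316), np.float64(0.0279)] ang [np.float64(-113.9), np.float64(156.4), np.float64(64.4), np.float64(-24.4)]
[0.5493 0.144  0.0274]
white strip [0.5505 0.1442] sides [np.float64(0.0266), np.float64(0.009), np.float64(0.0268), np.float64(0.0098)] ang [np.float64(-115.6), np.float64(158.7), np.float64(66.0), np.float64(-23.1)]
oblong [0.4415 0.1131] sides [np.float64(0.0435), np.float64(0.0306), np.float64(0.0417), np.float64(0.0311)] ang [np.float64(-94.3), np.float64(175.9), np.float64(86.4), np.float64(-0.7)]
tray [0.4847 0.4027] sides [np.float64(0.1496), np.float64(0.1341), np.float64(0.1494), np.float64(0.1312)] ang [np.float64(-95.6), np.float64(173.1), np.float64(83.3), np.float64(-6.8)]
[0.5508 0.4366 0.0249] [0.522  0.4383 0.0138] [0.5137 0.3648 0.0142] [0.4536 0.4487 0.0101] [0.4482 0.3712 0.0218]
wide [[0.45525096 0.44465375]]
narrow [[0.51423106 0.36261747]]
oblongp [[0.52312016 0.43638439]]
squarep [[0.44697446 0.37085401]]
post [ 0.4394 -0.1026  0.0076] [ 4.48811800e-01 -9.56165513e-03 -1.11022302e-16] [ 3.48350577e-01 -8.90177054e-03 -1.11022302e-16] [ 0.4506968  -0.12729179  0.        ]
```

```bash
cat > go.py <<'E'
# usage: go.py x y z yawdeg [x y z yaw ...] -> rows relative to the present measured pose
import sys; from h import *
from scipy.spatial.transform import Rotation as R
o=robot.get_obs(); p=o['tool_pos']; r0=R.from_euler('xyz',o['ee_rot'])
print('t',round(o['time'],2),p.round(4),np.degrees(o['ee_rot']).round(1),'w',round(o['width'],4),'F',o['wrist_force'].round(1),'q',o['joint_positions'].round(2))
a=np.array(sys.argv[1:],float).reshape(-1,4)
for x,y,z,w in a:
    print((r0.inv()*R.from_euler('xyz',[180,0,w],degrees=True)).as_rotvec(degrees=True).round(1),(r0.inv().apply(np.array([x,y,z])-p)*1000).round(1))
E
python3 -c "
from h import *
s=snap('wrist','w0'); print(s['T_tool_cam'].round(3),s['fx'],s['fy'],s['cx'],s['cy'])"
python3 go.py .08 -.27 .25 17.2  .19 -.19 .25 10  .255 -.08 .25 0  .27 .02 .25 0  .27 .1 .25 20 .33 .17 .25 40 .55 .144 .16 66.5
```

```text
[[-0.    -0.957 -0.289  0.083]
 [ 1.    -0.001  0.001  0.   ]
 [-0.001 -0.289  0.957 -0.18 ]
 [ 0.     0.     0.     1.   ]] 338.609127627444 338.609127627444 276.0572680657371 208.87767632134518
t 0.15 [ 0.1623 -0.5251  0.2046] [-179.9   -0.    17.2] w 0.0939 F [-0.1  0.2  0.7] q [-1.37  0.09  1.37 -0.    1.68 -0.1 ]
[-0.1 -0.  -0. ] [  -3.3 -268.1  -45. ]
[-0.1 -0.   7.2] [ 125.4 -312.   -44.9]
[-0.1  0.  17.2] [ 220.  -397.9  -44.7]
[-0.1  0.  17.2] [ 263.8 -489.   -44.6]
[-0.1 -0.  -2.8] [ 287.5 -565.5  -44.4]
[ -0.1  -0.  -22.8] [ 365.5 -614.6  -44.3]
[ -0.1  -0.1 -49.3] [ 567.9 -524.7   45.5]
```

```bash
python3 go.py .08 -.27 .25 17.2  .17 -.203 .25 25  .234 -.124 .25 35  .262 -.041 .25 50  .262 .046 .25 60  .27 .14 .25 66.5 .55 .1444 .15 66.5
```

```text
t 0.15 [ 0.1623 -0.5251  0.2046] [-179.9   -0.    17.2] w 0.0939 F [-0.1  0.2  0.7] q [-1.37  0.09  1.37 -0.    1.68 -0.1 ]
[-0.1 -0.  -0. ] [  -3.3 -268.1  -45. ]
[-0.1 -0.  -7.8] [ 102.4 -305.5  -44.9]
[ -0.1  -0.  -17.8] [ 186.9 -362.1  -44.8]
[ -0.1  -0.  -32.8] [ 238.2 -433.1  -44.7]
[ -0.1  -0.  -42.8] [ 263.9 -516.2  -44.5]
[ -0.1  -0.1 -49.3] [ 299.3 -603.7  -44.4]
[ -0.1  -0.1 -49.3] [ 568.1 -525.    55.5]
```

>>> arm_command(
  targets=[0, 0, 0, -3, -268, -45, -0.3, 0, 0, 0, -3, -268, -45, -0.3, 0, 0, 0, -3, -268, -45, -0.3, 0, 0, 0, -3, -268, -45, -0.3, 0, 0, 0, -3, -268, -45, -0.3, 0, 0, 0, -3, -268, -45, -0.3, 0, 0, -8, 102, -305, -45, -0.3, 0, 0, -8, 102, -305, -45, -0.3, 0, 0, -8, 102, -305, -45, -0.3, 0, 0, -18, 187, -362, -45, -0.3, 0, 0, -18, 187, -362, -45, -0.3, 0, 0, -18, 187, -362, -45, -0.3, 0, 0, -33, 238, -433, -45, -0.3, 0, 0, -33, 238, -433, -45, -0.3, 0, 0, -33, 238, -433, -45, -0.3, 0, 0, -43, 264, -516, -45, -0.3, 0, 0, -43, 264, -516, -45, -0.3, 0, 0, -43, 264, -516, -45, -0.3, 0, 0, -49.3, 299, -604, -45, -0.3, 0, 0, -49.3, 299, -604, -45, -0.3],
)

```text
time: 2.15
tool_pos: [0.2712, 0.138, 0.2505]
ee_rot: [3.14, 0.0, 1.151]
wrist_force: [0.9, -0.3, 1.1]
width: 0.0611
finger_force: 0.0
```

```bash
python3 go.py .55 .1444 .13 66.5 .53 .1 .17 66.5
```

```text
t 2.15 [0.2712 0.138  0.2505] [179.9   0.   66. ] w 0.0611 F [ 0.9 -0.3  1.1] q [ 0.29 -0.48  1.76 -0.    1.87  0.7 ]
[ 0.1  0.  -0.5] [119.5 251.8 121. ]
[ 0.1  0.  -0.5] [ 70.8 251.7  81. ]
```

>>> arm_command(
  targets=[0, 0, -0.5, 119.5, 252, 91, -0.3, 0, 0, -0.5, 119.5, 252, 91, -0.3, 0, 0, -0.5, 119.5, 252, 91, -0.3, 0, 0, -0.5, 119.5, 252, 91, -0.3, 0, 0, -0.5, 119.5, 252, 91, -0.3, 0, 0, -0.5, 119.5, 252, 91, -0.3, 0, 0, -0.5, 119.5, 252, 91, -0.3, 0, 0, -0.5, 119.5, 252, 91, -0.3],
)

```text
time: 2.95
tool_pos: [0.5489, 0.1455, 0.1573]
ee_rot: [-3.138, 0.003, 1.165]
wrist_force: [-0.8, -1.3, -0.1]
width: 0.061
finger_force: 0.0
```

```bash
cat >> h.py <<'E'
def wsnap(f):
    from scipy.spatial.transform import Rotation as R
    s=snap('wrist',f); T=np.eye(4); T[:3,:3]=R.from_euler('xyz',s['obs']['ee_rot']).as_matrix(); T[:3,3]=s['obs']['tool_pos']
    s['T']=T@s['T_tool_cam']; pickle.dump(s,open(f'pics/{f}.pkl','wb')); return s
E
python3 -c "from h import *; wsnap('w1')"; python3 go.py .55 .1444 .013 66.5
```

```text
t 3.0 [0.5486 0.1463 0.1591] [-1.799e+02  1.000e-01  6.680e+01] w 0.0607 F [-0.2  1.  -0.1] q [ 0.16  0.14  1.4  -0.    1.6   0.57]
[-0.1  0.1  0.3] [ -1.    2.2 146.1]
```

View pics/w1.png

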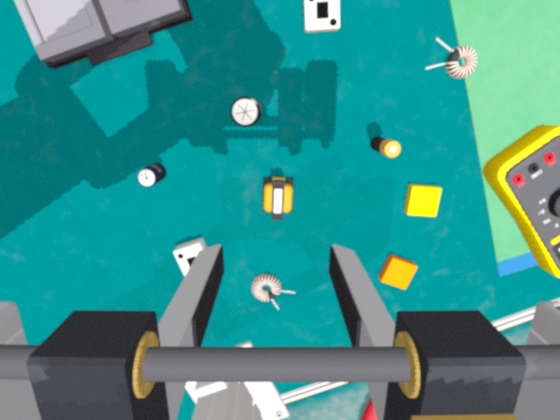

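Wrist view: the transformer is centred at (278,198), its strip parallel to the fingers and the pads either side. I'll check its position from here.

```bash
python3 - <<'E'
from h import *
s=load('w1')
for n,u,v,z in(('tr',278,198,.028),('striptop',278,181,.028),('stripbot',278,215,.028),('large',245,111,.04),('small',146,178,.032),('block?',323,10,.012)): print(n,onplane(s,u,v,z).round(4),bydepth(s,u,v).round(4))
E
```

```text
tr [0.5495 0.1457 0.028 ] [0.5497 0.1461 0.0295]
striptop [0.556  0.1608 0.028 ] [0.556  0.1609 0.0289]
stripbot [0.5428 0.1301 0.028 ] [0.543  0.1305 0.0292]
large [0.5551 0.2297 0.04  ] [0.5553 0.2297 0.0412]
small [0.4456 0.2123 0.032 ] [0.4461 0.2123 0.033 ]
block? [0.6492 0.2801 0.012 ] [0.6489 0.2798 0.0135]
```

>>> arm_command(
  targets=[0, 0, 0, -0.5, 1, 50, -0.3, 0, 0, 0, -0.5, 1, 100, -0.3, 0, 0, 0, -0.5, 1, 130, -0.3, 0, 0, 0, -0.5, 1, 146, -0.3, 0, 0, 0, -0.5, 1, 146, -0.3, 0, 0, 0, -0.5, 1, 146, 1, 0, 0, 0, -0.5, 1, 146, 1, 0, 0, 0, -0.5, 1, 146, 1, 0, 0, 0, -0.5, 1, 146, 1, 0, 0, 0, -0.5, 1, 146, 1, 0, 0, 0, -0.5, 1, 146, 1],
)

```text
time: 4.1
tool_pos: [0.5499, 0.1481, 0.0145]
ee_rot: [3.14, -0.001, 1.169]
wrist_force: [-0.4, 0.1, 4.4]
width: 0.0271
finger_force: 29.9
```

```bash
python3 go.py .5228 .4365 .1 83.5 .5228 .4365 .0275 83.5
```

```text
t 4.1 [0.5499 0.1481 0.0145] [179.9  -0.   67. ] w 0.0271 F [-0.4  0.1  4.4] q [ 0.16  0.24  1.58 -0.    1.31  0.57]
[  0.1  -0.  -16.5] [ 254.9 -137.6  -85.5]
[  0.1  -0.  -16.5] [ 254.8 -137.7  -13. ]
```

>>> arm_command(
  targets=[0, 0, 0, 0, 0, -40, 1, 0, 0, 0, 0, 0, -85, 1, 0, 0, -16.5, 257.5, -137.5, -85, 1, 0, 0, -16.5, 257.5, -137.5, -85, 1, 0, 0, -16.5, 257.5, -137.5, -85, 1, 0, 0, -16.5, 257.5, -137.5, -85, 1, 0, 0, -16.5, 257.5, -137.5, -85, 1, 0, 0, -16.5, 257.5, -137.5, -85, 1, 0, 0, -16.5, 257.5, -137.5, -85, 1, 0, 0, -16.5, 257.5, -137.5, -85, 1],
)

```text
time: 5.1
tool_pos: [0.5226, 0.4392, 0.0972]
ee_rot: [-3.14, 0.002, 1.459]
wrist_force: [0.2, -0.7, -0.1]
width: 0.0274
finger_force: 29.9
```

```bash
python3 go.py .5231 .439 .03 83.5; python3 -c "
from h import *; wsnap('w2')"
```

```text
t 5.1 [0.5226 0.4392 0.0972] [-1.799e+02  1.000e-01  8.360e+01] w 0.0274 F [ 0.2 -0.7 -0.1] q [ 0.62  0.42  1.18 -0.    1.55  0.73]
[-0.1  0.1  0.1] [ 0.   0.6 67.2]
```

View pics/w2.png

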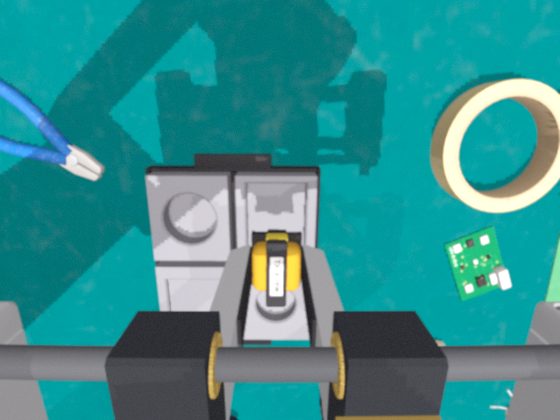

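The wrist view shows the transformer upright in the grip over the oblong pocket (245–312 px), aligned with the insert. I'll cross-check the tray from this view.

```bash
python3 - <<'E'
from h import *
s=load('w2')
for n,u,v in(('wide .4552 .4445',191,216),('oblong L top corner',246,183),('oblong R top corner',307,181),('traycorner',149,170),('cornerR',318,169)): print(n,onplane(s,u,v,.025).round(4))
E
```

```text
wide .4552 .4445 [0.4551 0.4484 0.025 ]
oblong L top corner [0.5017 0.4698 0.025 ]
oblong R top corner [0.548  0.4661 0.025 ]
traycorner [0.4302 0.488  0.025 ]
cornerR [0.557  0.4744 0.025 ]
```

>>> arm_command(
  targets=[0, 0, 0, 1, 0.5, 35, 1, 0, 0, 0, 1, 0.5, 60, 1, 0, 0, 0, 1, 0.5, 68, 1, 0, 0, 0, 1, 0.5, 68, 1, 0, 0, 0, 1, 0.5, 68, 0.1, 0, 0, 0, 1, 0.5, 68, 0.1, 0, 0, 0, 1, 0.5, 68, 0.1, 0, 0, 0, 1, 0.5, 40, 0.1, 0, 0, 0, 1, 0.5, -10, 0.1],
)

```text
time: 6.05
tool_pos: [0.5214, 0.4378, 0.1038]
ee_rot: [-3.134, 0.007, 1.457]
wrist_force: [0.4, 1.3, 0.5]
width: 0.0422
finger_force: 0.0
```

```bash
python3 go.py .5558 .2296 .11 66.5 .5558 .2296 .019 66.5
```

```text
t 6.05 [0.5214 0.4378 0.1038] [-179.5    0.4   83.5] w 0.0422 F [0.4 1.3 0.5] q [ 0.62  0.42  1.16 -0.    1.57  0.73]
[-0.4  0.5 17. ] [-203.    57.8   -5.2]
[-0.4  0.5 17. ] [-202.3   58.5   85.8]
```

>>> arm_command(
  targets=[0, 0, 0, -203, 58, -5, -0.2, 0, 0, 0, -203, 58, -5, -0.2, 0, 0, 0, -203, 58, -5, -0.2, 0, 0, 0, -203, 58, -5, -0.2, 0, 0, 0, -203, 58, -5, -0.2, 0, 0, 0, -203, 58, -5, -0.2, 0, 0, 0, -203, 58, -5, -0.2],
)

```text
time: 6.75
tool_pos: [0.5585, 0.2324, 0.1138]
ee_rot: [3.141, -0.001, 1.457]
wrist_force: [0.2, 0.4, 0.4]
width: 0.0561
finger_force: 0.0
```

```bash
python3 -c "from h import *; wsnap('w3')";python3 go.py .5558 .2296 .019 83.5
```

```text
t 6.8 [0.5583 0.233  0.1136] [ 1.80e+02 -1.00e-01  8.36e+01] w 0.0565 F [-0.3 -0.4  0.4] q [0.3  0.24 1.38 0.   1.52 0.41]
[ 0.  -0.1  0.1] [-3.7 -2.1 94.6]
```

View pics/w3.png

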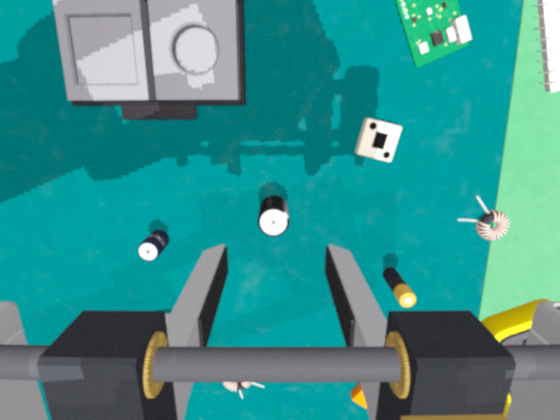

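Wrist view: large can top (273,222), small can top (148,252), square block (380,140), narrow pocket (195,48), square pocket (103,49).

```bash
python3 - <<'E'
from h import *
s=load('w3')
for n,u,v,z in(('large',273,222,.04),('small',148,252,.032),('block',380,140,.012),('narrow',195,48,.025),('sq',103,49,.025),('b1',367,118,.012),('b2',404,127,.012),('b3',395,163,.012),('b4',356,153,.012)): print(n,onplane(s,u,v,z).round(4),bydepth(s,u,v).round(4))
E
```

```text
large [0.5546 0.2292 0.04  ] [0.5546 0.2294 0.0406]
small [0.4462 0.2119 0.032 ] [0.4469 0.2124 0.0333]
block [0.6489 0.2804 0.012 ] [0.6486 0.2806 0.0131]
narrow [0.5128 0.364  0.025 ] [0.5106 0.3659 0.0142]
sq [0.4453 0.3716 0.025 ] [0.4437 0.3723 0.0216]
b1 [0.6389 0.2992 0.012 ] [0.641  0.2987 0.0038]
b2 [0.6687 0.2888 0.012 ] [0.6719 0.2879 0.0032]
b3 [0.6609 0.26   0.012 ] [0.664  0.2582 0.0028]
b4 [0.6287 0.272  0.012 ] [0.6305 0.2707 0.0039]
```

>>> arm_command(
  targets=[0, 0, 0, -4, -3, 40, -0.2, 0, 0, 0, -4, -3, 75, -0.2, 0, 0, 0, -4, -3, 94.5, -0.2, 0, 0, 0, -4, -3, 94.5, -0.2, 0, 0, 0, -4, -3, 94.5, 1, 0, 0, 0, -4, -3, 94.5, 1, 0, 0, 0, -4, -3, 94.5, 1, 0, 0, 0, -4, -3, 94.5, 1, 0, 0, 0, -4, -3, 94.5, 1, 0, 0, 0, -4, -3, 94.5, 1],
)

```text
time: 7.8
tool_pos: [0.5559, 0.2281, 0.0202]
ee_rot: [3.14, -0.001, 1.457]
wrist_force: [-0.4, 0.9, 2.7]
width: 0.0248
finger_force: 30.0
```

```bash
python3 go.py .4552 .4455 .11 83.5
```

```text
t 7.8 [0.5559 0.2281 0.0202] [ 1.799e+02 -1.000e-01  8.350e+01] w 0.0248 F [-0.4  0.9  2.7] q [0.29 0.3  1.5  0.   1.34 0.41]
[ 0.1 -0.1 -0. ] [ 204.6 -124.6  -89.8]
```

>>> arm_command(
  targets=[0, 0, 0, 0, 0, -45, 1, 0, 0, 0, 0, 0, -90, 1, 0, 0, 0, 205, -124.5, -90, 1, 0, 0, 0, 205, -124.5, -90, 1, 0, 0, 0, 205, -124.5, -90, 1, 0, 0, 0, 205, -124.5, -90, 1, 0, 0, 0, 205, -124.5, -90, 1, 0, 0, 0, 205, -124.5, -90, 1, 0, 0, 0, 205, -124.5, -90, 1, 0, 0, 0, 205, -124.5, -90, 1],
)

```text
time: 8.8
tool_pos: [0.4552, 0.4445, 0.1086]
ee_rot: [3.142, 0.001, 1.456]
wrist_force: [0.9, -0.5, -0.4]
width: 0.0243
finger_force: 30.0
```

```bash
python3 go.py .4552 .4455 .0305 83.5
```

```text
t 8.8 [0.4552 0.4445 0.1086] [1.80e+02 1.00e-01 8.34e+01] w 0.0243 F [ 0.9 -0.5 -0.4] q [ 0.68  0.31  1.3  -0.    1.53  0.8 ]
[ 0.   0.1 -0.1] [ 1.1 -0.1 78.1]
```

>>> arm_command(
  targets=[0, 0, 0, 1, 0, 40, 1, 0, 0, 0, 1, 0, 70, 1, 0, 0, 0, 1, 0, 78, 1, 0, 0, 0, 1, 0, 78, 1, 0, 0, 0, 1, 0, 78, 0.2, 0, 0, 0, 1, 0, 78, 0.2, 0, 0, 0, 1, 0, 78, 0.2, 0, 0, 0, 1, 0, 50, 0.2, 0, 0, 0, 1, 0, 0, 0.2],
)

```text
time: 9.7
tool_pos: [0.4524, 0.4445, 0.1049]
ee_rot: [-3.135, 0.007, 1.457]
wrist_force: [0.7, 0.7, -0.3]
width: 0.0375
finger_force: 0.0
```

```bash
python3 go.py .4465 .2123 .11 83.5
```

```text
t 9.7 [0.4524 0.4445 0.1049] [-179.6    0.4   83.5] w 0.0375 F [ 0.7  0.7 -0.3] q [ 0.69  0.32  1.3  -0.    1.54  0.8 ]
[-0.4  0.4 -0. ] [-231.4   20.5   -3.5]
```

>>> arm_command(
  targets=[0, 0, 0, -232.5, 18, 0, -0.1, 0, 0, 0, -232.5, 18, 0, -0.1, 0, 0, 0, -232.5, 18, 0, -0.1, 0, 0, 0, -232.5, 18, 0, -0.1, 0, 0, 0, -232.5, 18, 0, -0.1, 0, 0, 0, -232.5, 18, 0, -0.1, 0, 0, 0, -232.5, 18, 0, -0.1, 0, 0, 0, -232.5, 18, 0, -0.1],
)

```text
time: 10.5
tool_pos: [0.4466, 0.2145, 0.1094]
ee_rot: [3.141, -0.001, 1.458]
wrist_force: [0.1, 0.1, 0.7]
width: 0.0518
finger_force: 0.0
```

```bash
python3 go.py .4463 .2123 .014 83.5; python3 -c "from h import *; wsnap('w4')"
```

```text
t 10.5 [0.4466 0.2145 0.1094] [180.   -0.   83.5] w 0.0518 F [0.1 0.1 0.7] q [0.33 0.   1.65 0.   1.49 0.45]
[ 0. -0.  0.] [-2.3 -0.1 95.4]
```

View pics/w4.png

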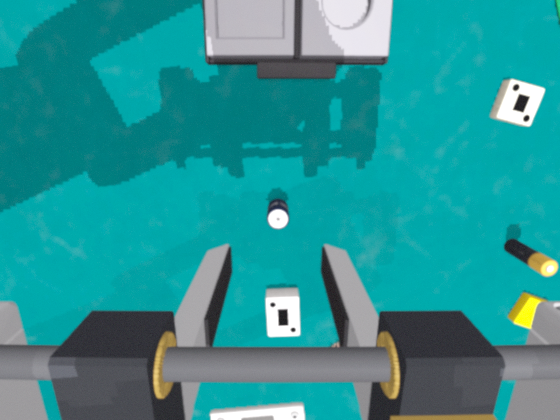

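Small can top is at (277,219), centred between the fingers, and the oblong block (283,312) is clear of them.

>>> arm_command(
  targets=[0, 0, 0, -2, 0, 40, -0.1, 0, 0, 0, -2, 0, 75, -0.1, 0, 0, 0, -2, 0, 95.5, -0.1, 0, 0, 0, -2, 0, 95.5, -0.1, 0, 0, 0, -2, 0, 95.5, 1, 0, 0, 0, -2, 0, 95.5, 1, 0, 0, 0, -2, 0, 95.5, 1, 0, 0, 0, -2, 0, 95.5, 1, 0, 0, 0, -2, 0, 95.5, 1, 0, 0, 0, -2, 0, 95.5, 1],
)

```text
time: 11.55
tool_pos: [0.4468, 0.2118, 0.0144]
ee_rot: [3.14, -0.001, 1.457]
wrist_force: [0.1, 0.3, 3.6]
width: 0.0173
finger_force: 30.0
```

```bash
python3 go.py .5138 .3625 .105 83.5
```

```text
t 11.55 [0.4468 0.2118 0.0144] [179.9  -0.   83.5] w 0.0173 F [0.1 0.3 3.6] q [ 0.33  0.08  1.77 -0.    1.29  0.44]
[ 0.1 -0.  -0. ] [157.4  49.6 -90.3]
```

>>> arm_command(
  targets=[0, 0, 0, 0, 0, -45, 1, 0, 0, 0, 0, 0, -90, 1, 0, 0, 0, 157.5, 49.5, -90, 1, 0, 0, 0, 157.5, 49.5, -90, 1, 0, 0, 0, 157.5, 49.5, -90, 1, 0, 0, 0, 157.5, 49.5, -90, 1, 0, 0, 0, 157.5, 49.5, -90, 1, 0, 0, 0, 157.5, 49.5, -90, 1, 0, 0, 0, 157.5, 49.5, -90, 1],
)

```text
time: 12.45
tool_pos: [0.5127, 0.3613, 0.1034]
ee_rot: [-3.141, 0.001, 1.456]
wrist_force: [0.4, 0.7, -0.1]
width: 0.0171
finger_force: 30.0
```

```bash
python3 go.py .5138 .3625 .0288 83.5
```

```text
t 12.45 [0.5127 0.3613 0.1034] [-180.     0.    83.4] w 0.0171 F [ 0.4  0.7 -0.1] q [ 0.52  0.3   1.33 -0.    1.52  0.64]
[-0.   0.  -0.1] [ 1.4  0.9 74.6]
```

>>> arm_command(
  targets=[0, 0, 0, 1, 0.5, 40, 1, 0, 0, 0, 1, 0.5, 65, 1, 0, 0, 0, 1, 0.5, 74.5, 1, 0, 0, 0, 1, 0.5, 74.5, 1, 0, 0, 0, 1, 0.5, 74.5, 0.35, 0, 0, 0, 1, 0.5, 74.5, 0.35, 0, 0, 0, 1, 0.5, 74.5, 0.35, 0, 0, 0, 1, 0.5, 50, 0.35, 0, 0, 0, 1, 0.5, 10, 0.35, 0, 0, 0, 1, 0.5, 0, 0.35, 0, 0, 0, 1, 0.5, 0, 0.35],
)

```text
time: 13.55
tool_pos: [0.5154, 0.3644, 0.1067]
ee_rot: [3.136, -0.004, 1.457]
wrist_force: [-1.1, -0.3, -0.4]
width: 0.0308
finger_force: 0.0
```

```bash
python3 go.py .649 .280 .10 71
```

```text
t 13.55 [0.5154 0.3644 0.1067] [179.7  -0.2  83.5] w 0.0308 F [-1.1 -0.3 -0.4] q [ 0.53  0.3   1.32 -0.    1.52  0.64]
[ 0.3 -0.3 12.5] [-68.7 142.3   7.2]
```

>>> arm_command(
  targets=[0, 0, 13, -68, 142.5, 5, -0.3, 0, 0, 13, -68, 142.5, 5, -0.3, 0, 0, 13, -68, 142.5, 5, -0.3, 0, 0, 13, -68, 142.5, 5, -0.3, 0, 0, 13, -68, 142.5, 5, -0.3, 0, 0, 13, -68, 142.5, 5, -0.3, 0, 0, 13, -68, 142.5, 5, -0.3, 0, 0, 13, -68, 142.5, 5, -0.3],
)

```text
time: 14.35
tool_pos: [0.6464, 0.281, 0.0987]
ee_rot: [-3.141, -0.0, 1.232]
wrist_force: [0.3, 0.6, -0.5]
width: 0.0608
finger_force: 0.0
```

```bash
python3 -c "
from h import *
s=wsnap('w5'); cv2.imwrite('pics/c5.png',cv2.resize(s['color'][140:300,180:380,::-1],None,fx=3,fy=3,interpolation=cv2.INTER_CUBIC))"; python3 go.py .649 .280 .006 70.5
```

```text
t 14.4 [0.6466 0.2809 0.0989] [180.   -0.   70.6] w 0.0612 F [-0.2 -0.4  0.7] q [0.33 0.47 1.11 0.   1.56 0.67]
[ 0.  -0.   0.1] [-0.1  2.5 92.9]
```

View pics/c5.png

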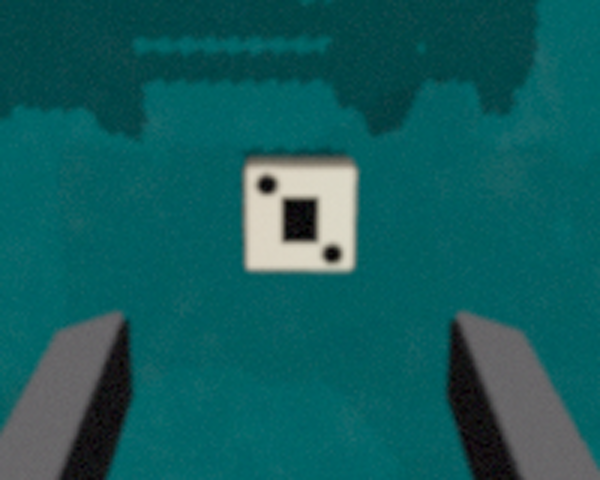

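The crop shows the block squarely aligned between the fingers, its centre at full-image (280,212), cream with a dark slot and two holes as described. Now I'll pick it.

>>> arm_command(
  targets=[0, 0, 0, 0, 2, 40, -0.3, 0, 0, 0, 0, 2, 75, -0.3, 0, 0, 0, 0, 2, 88, -0.3, 0, 0, 0, 0, 2, 93.5, -0.3, 0, 0, 0, 0, 2, 93.5, -0.3, 0, 0, 0, 0, 2, 93.5, 1, 0, 0, 0, 0, 2, 93.5, 1, 0, 0, 0, 0, 2, 93.5, 1, 0, 0, 0, 0, 2, 93.5, 1, 0, 0, 0, 0, 2, 93.5, 1, 0, 0, 0, 0, 2, 93.5, 1],
)

```text
time: 15.5
tool_pos: [0.6499, 0.2791, 0.0058]
ee_rot: [3.141, -0.001, 1.23]
wrist_force: [-0.7, -0.2, 2.6]
width: 0.0297
finger_force: 30.0
```

```bash
python3 go.py .4465 .3705 .125 83.5
```

```text
t 15.5 [0.6499 0.2791 0.0058] [179.9  -0.   70.5] w 0.0297 F [-0.7 -0.2  2.6] q [ 0.33  0.53  1.2  -0.    1.4   0.67]
[  0.1  -0.  -13. ] [  18.3 -222.1 -119.4]
```

>>> arm_command(
  targets=[0, 0, 0, 0, 0, -50, 1, 0, 0, 0, 0, 0, -100, 1, 0, 0, -13, 18, -222, -119, 1, 0, 0, -13, 18, -222, -119, 1, 0, 0, -13, 18, -222, -119, 1, 0, 0, -13, 18, -222, -119, 1, 0, 0, -13, 18, -222, -119, 1, 0, 0, -13, 18, -222, -119, 1, 0, 0, -13, 18, -222, -119, 1, 0, 0, -13, 18, -222, -119, 1],
)

```text
time: 16.5
tool_pos: [0.4472, 0.3695, 0.1236]
ee_rot: [3.141, 0.001, 1.456]
wrist_force: [0.1, 0.3, -0.1]
width: 0.0295
finger_force: 30.0
```

```bash
python3 go.py .4465 .3705 .0285 83.5; python3 -c "
from h import *; wsnap('w6')"
```

```text
t 16.5 [0.4472 0.3695 0.1236] [180.    0.   83.4] w 0.0295 F [ 0.1  0.3 -0.1] q [ 0.59  0.18  1.43 -0.    1.53  0.71]
[ 0.   0.  -0.1] [ 1.  -0.9 95.1]
```

View pics/w6.png

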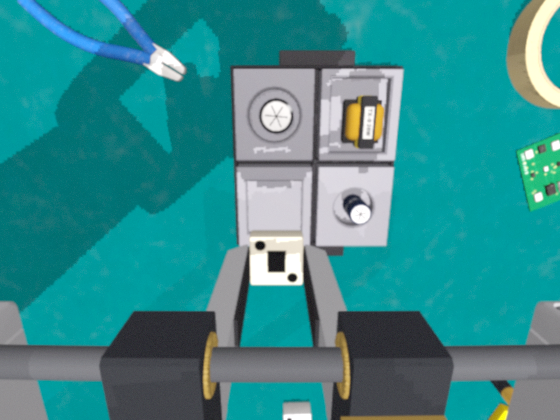

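The large can, transformer and small can stand in their pockets, and the block is held above the square pocket (246–309 px, centred with the fingers). I'll lower it now.

>>> arm_command(
  targets=[0, 0, 0, 1, 0, 45, 1, 0, 0, 0, 1, 0, 80, 1, 0, 0, 0, 1, 0, 95, 1, 0, 0, 0, 1, 0, 95, 1, 0, 0, 0, 1, 0, 95, 0.1, 0, 0, 0, 1, 0, 95, 0.1, 0, 0, 0, 1, 0, 95, 0.1, 0, 0, 0, 1, 0, 70, 0.1, 0, 0, 0, 1, 0, 20, 0.1, 0, 0, 0, -60, 0, -20, 0.1, 0, 0, 0, -100, 0, -20, 0.1, 0, 0, 0, -100, 0, -20, 0.1, 0, 0, 0, -100, 0, -20, 0.1],
)

```text
time: 17.85
tool_pos: [0.4354, 0.27, 0.1453]
ee_rot: [3.139, -0.002, 1.454]
wrist_force: [1.1, 0.5, -0.9]
width: 0.0423
finger_force: 0.0
```

```bash
python3 go.py; python3 -c "
from h import *
s=wsnap('w7'); t=snap('top','top1')
cv2.imwrite('pics/c7.png',np.vstack([s['color'][:,:,::-1][:300],cv2.resize(t['color'][130:275,170:400,::-1],(560,300))]))"
```

```text
t 17.85 [0.4354 0.27   0.1453] [ 1.799e+02 -1.000e-01  8.330e+01] w 0.0423 F [ 1.1  0.5 -0.9] q [0.44 0.02 1.56 0.   1.56 0.56]
```

View pics/c7.png

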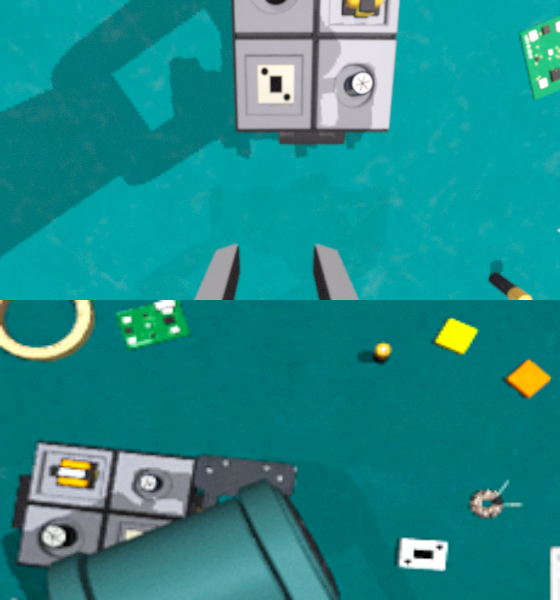

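The block sits square in its pocket (275,85), the small can stands in its own pocket, and the cell and oblong block haven't moved. I'll check heights by depth before handing in.

```bash
python3 - <<'E'
from h import *
s=load('w7'); t=load('top1')
f=lambda x,y:(int(170+x*230/560),int(130+(y-300)*145/300))
print('block .033',[bydepth(s,*p).round(4)[2] for p in((264,92),(290,75),(262,100),(288,102))],'small .045',bydepth(s,361,82).round(4))
print('large .049',bydepth(t,*f(56,536)).round(4),'transf .042',bydepth(t,*f(73,473)).round(4),'small',bydepth(t,*f(149,482)).round(4))
E
```

```text
block .033 [np.float64(0.0342), np.float64(0.034), np.float64(0.0341), np.float64(0.034)] small .045 [0.5122 0.3645 0.0458]
large .049 [0.4565 0.4441 0.0483] transf .042 [0.525  0.4342 0.0424] small [0.5168 0.3624 0.0451]
```

All heights match, so I'm handing in.

```bash
python3 -c "
from bench import robot
print(robot.close_job())"
```

```text
the job is handed in; nothing more can be done
None
```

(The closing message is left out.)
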